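# Lock the die into the tartlet press

## Task

Slide the die plate back under the ram of the tartlet press until it drops flat into its pocket. Then pull the red-knobbed ball-lock pin out of the lug on the side of the press, put it through the die's front hole and work the die to and fro with it until the pin finds the hidden hole in the bed; push it down until it snaps home with its flange on the die. Leave the other things on the worktop where they are.

Things in the scene. Friction and masses are not known exactly. Their poses are not given: they have to be found in the camera images.
- tart_press: Grey-green bench press, fixed, 415 mm long, 150 wide. Origin on the worktop under the bed; x runs from front to column, z up. Along x a 103 mm wide channel between rails 50 high: front deck 40 mm high, then from x=-80 to 144 mm a pocket, floor at 34 (6 mm step down), 24 mm longer than the die: only the pin centres the die. The ram's punch hangs over x=57..115, 126 above the worktop.
- strip_mid (a point): Nominal place of the pin hole in the bed (x=-25, y=0, 33 mm up in the press frame). The hole, 18 mm wide with a 1 mm bevel, goes through an 11 mm thick dark strip set in the pocket floor, its top 33 mm above the worktop. The strip gets adjusted: the hole really lies up to 12 mm in front of or behind this point, on the channel's centre line, hidden by the die from the start. Find it by feel.
- lug_hole (a point): 18 mm hole through the 26 mm thick lug on the press's left side, where the pin is stowed at the start; point on its axis at its top edge (48 mm above the worktop; x=-120, y=108 mm in the press frame).
- die_mid (a point): Loose metal die plate, 200 x 100 x 14 mm, 0.3 to 0.5 kg; point at its centre, x to its back end (as the press's). Starts flat on the front deck, 0.11 m short. Pushed back (1 to 5 N) it tips nose down half way and its front drops 6 mm when it clears the step, at x=20 mm in the press frame; then this point is 41 mm above the worktop. Front hole: 21 mm wide, centre 57 mm before (-x) this point.
- die_lip (a point): Middle of the die's upright front lip, 8 mm thick (x), 70 wide (y), standing 24 mm above the die's top; 96 mm in front of the die's centre. Push it from the front or pinch it from above. Point 12 mm above the die's top, 12 below the lip's top: 60 mm above the worktop when the die is down, 66 on the deck.
- pin_knob (a point): Centre of the red round knob (28 mm across, 31 high) of the loose ball-lock pin, 89 mm tall, upright; z is its axis. Flange (34 mm wide, 4 thick), underside 26 mm below this point; then a steel shank 15 mm thick, 44 long; the tip (13 mm wide, bevelled) is 70 mm below this point. Two sprung balls 13 mm above the tip need about 8 to 20 N to snap out of, or into, an 18 mm hole.
- pin_flange (a point): Underside of the pin's flange, on its axis. Home: it rests on the die's top, 48 mm above the worktop, the balls sprung out under the strip. While the tip still stands on the strip beside the hole, this point is 77 mm above the worktop; on the die's top beside its hole, 92.
- jar: Bystander, loose: glass jar with a green lid, 60 mm wide, 85 high, right of the press; origin at its underside.
- bottle: Bystander, loose: plain white plastic bottle, 77 mm wide, 196 high, upright, right of the press by its ram; origin at its underside.
- brush: Bystander, loose: flat pastry brush 223 mm long, lying left of the press; origin at its underside.
Mind the look-alikes: they are no part of the job. What is shaped like the part that bears pin_knob but black is not meant.

How it is judged:
By the outcome, as a careful person would: the job done as asked, in the order asked, and still so for the second after the job is handed in, with the robot touching nothing.
It also fails if it takes over 72 s, if anything falls off the work surface, if the arm or the gripper's body presses on something with over 40 N, if the wrist force passes 120 N, or if a joint passes its speed limit or range.

## Robot

A 6-joint arm with a two-finger parallel gripper is mounted at the origin on a cart in front of the work surface, level with it; the furniture and walls round the work are solid. World frame = base frame: x ahead of the robot, y to its left, z up, the work surface at z = 0. Lengths are in m, angles in degrees, forces in N, time in s.
With the tool pointing down it reaches from about 0.25 to 0.725 m from the base axis. Payload 9.7 kg.
Tool frame: the origin (TCP) lies midway between the tips of the shut fingers; the grasp point (between the pads) lies 19 mm behind it; y points along the fingers, x is the direction in which the jaws open and shut, and the axes are right-handed (so a half turn about y gives the same grasp; the last joint's range is limited). The gripper opens to 85 mm and grips with 20 to 120 N. Pads are 22 mm wide; open, the fingers measure 114 mm over their backs; the gripper's body (76 mm by 85 mm) begins 54 mm behind the grasp point. The pads swing forward as they close: fully open they stand 13 mm farther back than shut.
Start: joints at [72.708, 4.979, 10.078, 95.1, 0, 90], TCP at [0.163, 0.525, 0.231] pointing down, gripper open.
Joint ranges: [-179.16, 179.16], [-48.56, 103.87], [-65.8, 70.77], [-126.05, 130.52], [-82.76, 87.17], [-180, 180]. Speed limits (degrees/s): [127.2, 127.2, 147.25, 180, 180, 180].

## Interface

Orientations are given as [roll, pitch, yaw] about the fixed x, y, z axes, in that order (R = Rz(yaw) Ry(pitch) Rx(roll)).
In Python, from workcell import get_obs, camera, job_done gives the robot as it stands.
- The arm moves only by the tool play_rows, never from a script. Its argument "moves" is a list of rows, each a list of 3 entries, a list of its own where there are three numbers: the turn, a rotation vector about the tool's x, y, z in degrees, then the shift along the tool's x, y, z in m, then the opening in per cent of the stroke, from 0 (shut) to 100 (fully open). A call has exactly 5 rows; each row is the pose to reach, as a shift and turn from the pose commanded when the call began, along the tool's axes at that moment; what a row does not reach only later rows make up. A row lasts 1/10 s, in which the tool goes at most 50 mm and 8.59 degrees, less where a joint would pass 70% of its speed; a pose out of reach is approached as far as the arm can. A call with a gripper value outside its range is refused whole. The fingers move at their own pace and stop on an object; "grip_force" is the grip in N (left out, the last holds). Time passes only in rows, so rows that repeat a pose let the fingers close, or fill a call up. It gives the time, the measured TCP pose, the force and the opening at its end, in the units of the state.
- get_obs(): the state, without advancing time (a new reading comes with each control period).
- camera(name): name is "scene" or "top"; returns a dict with "img" (420x560x3 uint8, red, green, blue), "fov_y" (degrees; the focal length in pixels is half the picture's height over the tangent of half this angle, whatever the lens; pixels are square), "cx", "cy" (the principal point, pixels), "world_from_camera" (4x4, takes a point from camera to world coordinates). Camera axes: x right, y up, looking along -z (the intrinsics and any distortion apply to the point x, -y, -z); pixel columns grow to the right and rows downward; lengths in m; the calibration is good to about 2 mm. A picture is of the moment at which its call begins. There is no depth.
- job_done(): hands the job in, once; it reports no verdict.
The state is a dict: "time": time; "q": joint angles; "qd": joint speeds; "joint_efforts": joint torques, N m; "ee_pos": TCP position; "tcp_rot": TCP orientation; "wrist_force": force on the tool from outside, world axes, zero at the start; "torque": the same for the moment, N m; "opening": finger opening in m.
Only numpy, scipy, OpenCV 4.12 (cv2) and the standard library are available. Lean on these libraries where they do the work, as an engineer would, in place of code of your own. Each camera call takes 0.05 s, during which the arm holds its last target.

## Working session

There is one attempt and no reset: what is moved stays moved. The work goes in short steps, Python scripts to look and compute and a tool call to move; the robot and the scene stay as the last step left them, time stands still between calls to the robot, and variables do not carry over. Pictures are saved under pics/ and viewed, and the job is handed in when it is done.

Besides the shell and the picture viewer there is one more tool, called by a JSON object that holds its "op" and its "data". play_rows: Moves the arm, as the interface text tells. Its arguments: {"type":"object","properties":{"moves":{"type":"array"},"grip_force":{"type":"number"}},"required":["moves"]}

```bash
mkdir -p pics; ls
python3 - <<'E'
from workcell import get_obs, camera
import cv2,json
o=get_obs();print({k:o[k] for k in('time','ee_pos','tcp_rot','opening','wrist_force')})
for n in('scene','top'):
    c=camera(n);cv2.imwrite(f'pics/{n}0.png',c['img'][:,:,::-1]);print(n,c['fov_y'],c['cx'],c['cy'],c['world_from_camera'],[k for k in c])
E
```

```text
pics
{'time': 0.0, 'ee_pos': array([0.16343059, 0.5249391 , 0.23059781]), 'tcp_rot': array([-9.00005367e+01,  7.16421099e-02,  7.27067017e+01]), 'opening': 0.08534647547917366, 'wrist_force': array([ 0.92602346,  0.13954396, -0.56292681])}
scene 55.012823468857576 283.19998910038515 205.39601721882775 [[ 0.73846473  0.33870864 -0.58304914  0.05756201]
 [-0.67422677  0.3588709  -0.64546878 -0.43833252]
 [-0.00938648  0.86976326  0.49337994  0.50561099]
 [ 0.          0.          0.          1.        ]] ['img', 'fov_y', 'cx', 'cy', 'world_from_camera']
top 54.1821181059141 274.3979307143379 208.10077284213787 [[ 0.03642363  0.97326364 -0.22678449  0.36421718]
 [-0.99932834  0.0345593  -0.01218715  0.10778697]
 [-0.0040238   0.22707607  0.97386871  0.94381622]
 [ 0.          0.          0.          1.        ]] ['img', 'fov_y', 'cx', 'cy', 'world_from_camera']
```

View pics/scene0.png

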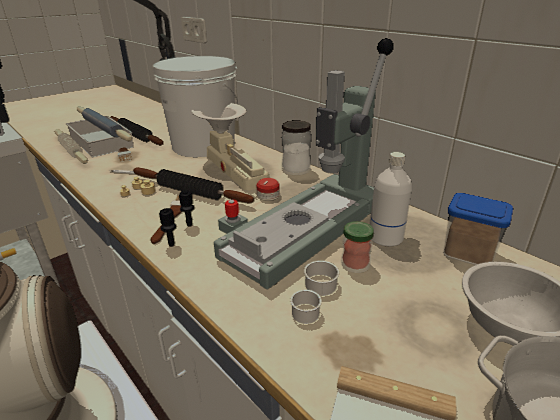

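View pics/top0.png

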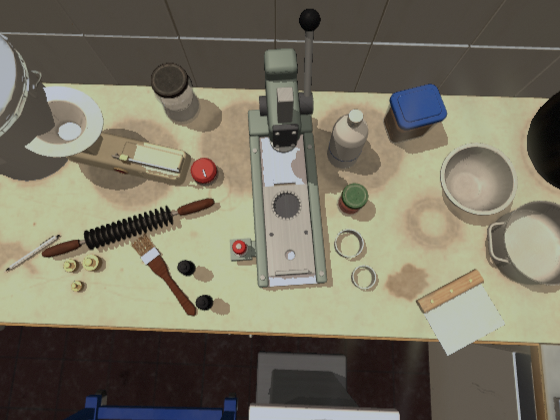

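```bash
cat > h.py <<'E'
import numpy as np,cv2
from workcell import get_obs,camera
def f(c): return 210/np.tan(np.radians(c['fov_y']/2))
def ray(c,u,v):
    d=np.array([(u-c['cx'])/f(c),-(v-c['cy'])/f(c),-1.]);T=np.array(c['world_from_camera']);return T[:3,3],T[:3,:3]@d
def onz(c,u,v,z):
    o,d=ray(c,u,v);return o+d*(z-o[2])/d[2]
def proj(c,p):
    T=np.array(c['world_from_camera']);q=T[:3,:3].T@(np.array(p)-T[:3,3]);return c['cx']+f(c)*q[0]/-q[2],c['cy']-f(c)*q[1]/-q[2]
def tri(c1,p1,c2,p2):
    (o1,d1),(o2,d2)=ray(c1,*p1),ray(c2,*p2);A=np.stack([d1,-d2],1);s=np.linalg.lstsq(A,o2-o1,rcond=None)[0]
    a,b=o1+s[0]*d1,o2+s[1]*d2;return (a+b)/2,np.linalg.norm(a-b)
def crop(c,x0,y0,x1,y1,s,name):
    cv2.imwrite(name,cv2.resize(c['img'][y0:y1,x0:x1,::-1],None,fx=s,fy=s,interpolation=cv2.INTER_CUBIC))
E
python3 - <<'E'
from h import *
a=camera('top');b=camera('scene')
crop(a,225,100,335,295,3,'pics/t1.png');crop(b,140,160,400,290,3,'pics/s1.png')
E
```

```text
(no output)
```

View pics/t1.png

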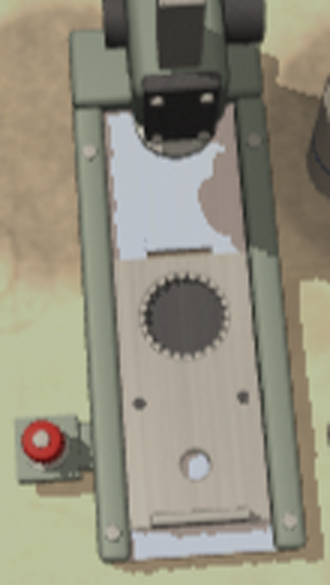

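View pics/s1.png

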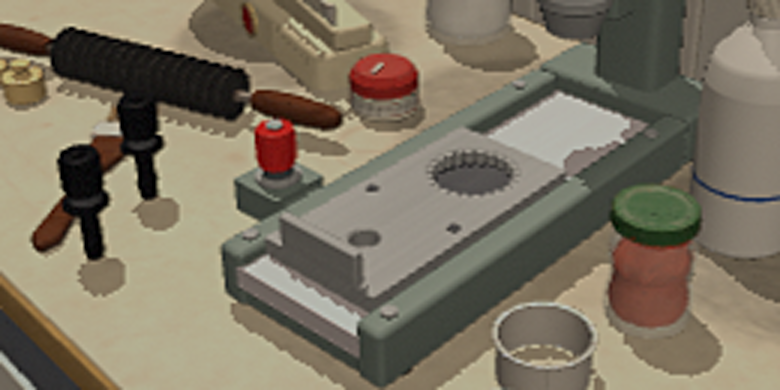

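Run:
```python
from h import *
np.set_printoptions(precision=4,suppress=True)
a=camera('top');b=camera('scene')
P=lambda x,y:(225+x/3-0.33,100+y/3-0.33)
S=lambda x,y:(140+x/3-.33,160+y/3-.33)
T={n:onz(a,*P(*p),z) for n,p,z in [('sFL',(112,533),.051),('sFR',(290,521),.051),('sBL',(90,152),.051),('sBR',(254,140),.051),('hole',(196,464),.054),('bigh',(185,316),.054),('lipL',(152,519),.078),('lipR',(250,517),.078),('dieBL',(118,258),.054),('dieBR',(242,250),.054),('cFL',(101,560),.05),('cFR',(303,548),.05),('pin',(139,403),.054),('pin2',(242,397),.054)]}
for k in T: print(k,T[k])
m1=(T['sFL']+T['sFR'])/2;m2=(T['sBL']+T['sBR'])/2
d=m2-m1;print('yaw',np.degrees(np.arctan2(d[1],d[0])))
d=T['bigh']-T['hole'];print('yaw die',np.degrees(np.arctan2(d[1],d[0])),np.linalg.norm(d))
d=T['sFR']-T['sFL'];print('yaw screw',np.degrees(np.arctan2(d[0],-d[1])),np.linalg.norm(d))
def red(c,box):
    x0,y0,x1,y1=box;h=cv2.cvtColor(c['img'],cv2.COLOR_RGB2HSV)
    m=((h[...,0]<8)|(h[...,0]>172))&(h[...,1]>150)&(h[...,2]>90);M=np.zeros_like(m);M[y0:y1,x0:x1]=m[y0:y1,x0:x1];ys,xs=np.nonzero(M);return xs.mean(),ys.mean(),len(xs),xs.min(),xs.max(),ys.min(),ys.max()
ra=red(a,(230,235,250,260));rb=red(b,(220,190,246,225));print(ra,rb)
print('knob',tri(a,ra[:2],b,rb[:2]))
print('hole scene',onz(b,*S(364,238),.054),'sFL scene',onz(b,*S(251,235),.051),onz(b,*S(389,314),.051),'lug knob top',tri(a,P(41,438),b,S(275,126)))
print('lip scene top',onz(b,*S(283,214),.078),onz(b,*S(360,259),.078))
```

```text
sFL [0.4185 0.14   0.051 ]
sFR [0.4316 0.0127 0.051 ]
sBL [0.7074 0.1695 0.051 ]
sBR [0.7216 0.0435 0.051 ]
hole [0.4698 0.0814 0.054 ]
bigh [0.5795 0.0926 0.054 ]
lipL [0.4275 0.1116 0.078 ]
lipR [0.4313 0.0435 0.078 ]
dieBL [0.6225 0.1442 0.054 ]
dieBR [0.632  0.0513 0.054 ]
cFL [0.3993 0.1471 0.05  ]
cFR [0.4129 0.0032 0.05  ]
pin [0.5129 0.1242 0.054 ]
pin2 [0.52   0.0491 0.054 ]
yaw 5.941897216285985
yaw die 5.842916666325153 0.11027810573586294
yaw screw 5.884953036764172 0.12794550718049605
(np.float64(238.90625), np.float64(246.9375), 96, np.int64(233), np.int64(245), np.int64(241), np.int64(253)) (np.float64(231.5440414507772), np.float64(208.48704663212436), 193, np.int64(225), np.int64(238), np.int64(200), np.int64(217))
knob (array([0.4784, 0.1915, 0.0744]), np.float64(0.0018095210239474635))
hole scene [0.4683 0.083  0.054 ] sFL scene [0.4182 0.141  0.051 ] [0.4301 0.0134 0.051 ] lug knob top (array([0.4789, 0.1912, 0.091 ]), np.float64(0.001532376521050328))
lip scene top [0.4258 0.1123 0.078 ] [0.4303 0.0396 0.078 ]
```

{"op": "play_rows", "data": {"moves": [[[0,8,0],[-0.0345,0,-0.0345],0],[[0,16,0],[-0.069,0,-0.069],0],[[0,24,0],[-0.1035,0,-0.1035],0],[[0,32,0],[-0.138,0,-0.138],0],[[0,40,0],[-0.1725,0,-0.1725],0]]}}

```text
time: 0.8
ee_pos: [0.2772, 0.3074, 0.2313]
tcp_rot: [-90.0, -0.0, 32.4]
wrist_force: [0.7, -0.1, 0.4]
opening: 0.0127
```

```bash
cat >> h.py <<'E'
O=np.array([.6089,.0964]);Y=5.9
def w(px,py=0.):
    t=np.radians(Y);return O+np.array([px*np.cos(t)-py*np.sin(t),px*np.sin(t)+py*np.cos(t)])
def to(xy,z,yaw=Y):
    o=get_obs();p=o['ee_pos'];r=np.radians(o['tcp_rot'][2]);d=np.array(xy)-p[:2]
    return 'turn y %.2f'%(np.degrees(r)-yaw),'shift',np.round([d@[np.cos(r),np.sin(r)],p[2]-z,d@[-np.sin(r),np.cos(r)]],4)
def pr():
    o=get_obs();p=o['ee_pos'];t=np.radians(Y);d=p[:2]-O
    return 'press',np.round([d@[np.cos(t),np.sin(t)]*1000,d@[-np.sin(t),np.cos(t)]*1000,p[2]*1000],1),np.round(o['tcp_rot'],2),np.round(o['wrist_force'],1),round(o['opening'],4),round(o['time'],2)
E
python3 -c "
from h import *
print(to(w(-.215),.2),w(-.215),pr())"
```

```text
('turn y 26.52', 'shift', array([-0.0255,  0.0313, -0.26  ])) [0.39503889 0.0742996 ] ('press', array([-308.2,  244. ,  231.3]), array([-9.000e+01, -2.000e-02,  3.242e+01]), array([ 0.7, -0.1,  0.4]), 0.0127, 0.8)
```

{"op": "play_rows", "data": {"moves": [[[0,5.5,0],[-0.005,0.006,-0.048],0],[[0,11,0],[-0.01,0.012,-0.096],0],[[0,16.5,0],[-0.015,0.018,-0.144],0],[[0,22,0],[-0.02,0.025,-0.192],0],[[0,26.5,0],[-0.025,0.031,-0.24],0]]}}

```text
time: 1.3
ee_pos: [0.386, 0.0918, 0.2002]
tcp_rot: [-90.0, -0.0, 6.0]
wrist_force: [1.0, 0.7, 0.3]
opening: 0.0002
```

```bash
python3 -c "
from h import *
print(to(w(-.210),.054),w(-.210),pr())"
```

```text
('turn y 0.09', 'shift', array([ 0.0122,  0.1462, -0.0183])) [0.40001241 0.07481357] ('press', array([-222.2,   18.3,  200.2]), array([-8.999e+01, -5.000e-02,  5.990e+00]), array([1. , 0.7, 0.3]), 0.0002, 1.3)
```

{"op": "play_rows", "data": {"moves": [[[0,0,0],[0.008,0.04,-0.018],0],[[0,0.1,0],[0.008,0.085,-0.018],0],[[0,0.1,0],[0.008,0.12,-0.018],0],[[0,0.1,0],[0.008,0.146,-0.018],0],[[0,0.1,0],[0.008,0.146,-0.018],0]]}}

```text
time: 1.8
ee_pos: [0.3933, 0.0761, 0.0511]
tcp_rot: [-90.0, 0.3, 6.1]
wrist_force: [-0.4, -0.4, 0.8]
opening: 0.0002
```

```bash
python3 -c "
from h import *
b=camera('scene');crop(b,200,140,400,290,4,'pics/s2.png')
print(pr())"
```

```text
('press', array([-215.4,    2.2,   53.5]), array([-90.01,   0.15,   6.1 ]), array([-0.2, -0.1,  1. ]), -0.0003, 1.85)
```

View pics/s2.png

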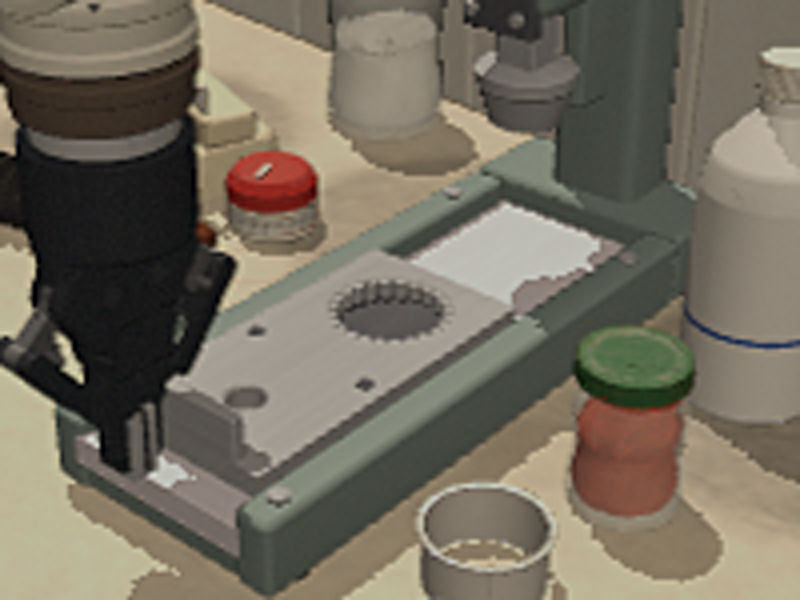

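{"op": "play_rows", "data": {"moves": [[[0,0,0],[0.008,0,-0.001],0],[[0,0.2,0],[0.016,0,-0.002],0],[[0,0.2,0],[0.024,0,-0.002],0],[[0,0.2,0],[0.032,0,-0.002],0],[[0,0.2,0],[0.04,0,-0.002],0]]}}

```text
time: 2.35
ee_pos: [0.4363, 0.0791, 0.0546]
tcp_rot: [-90.0, -0.0, 5.9]
wrist_force: [-3.8, 0.0, 2.7]
opening: -0.0002
```

{"op": "play_rows", "data": {"moves": [[[0,0,0],[0.008,0,0],0],[[0,0,0],[0.016,0,0],0],[[0,0,0],[0.024,0,0],0],[[0,0,0],[0.032,0,0],0],[[0,0,0],[0.04,0,0],0]]}}

```text
time: 2.85
ee_pos: [0.4759, 0.0831, 0.0541]
tcp_rot: [-90.0, 0.0, 5.9]
wrist_force: [-1.4, -0.4, -0.8]
opening: 0.0003
```

```bash
python3 -c "
from h import *
b=camera('scene');crop(b,200,140,400,290,4,'pics/s3.png')
print(pr())"
```

```text
('press', array([-132.6,    0.5,   54.2]), array([-9.0e+01, -5.0e-02,  5.9e+00]), array([-1. , -0.5,  0.1]), 0.0002, 2.9)
```

View pics/s3.png

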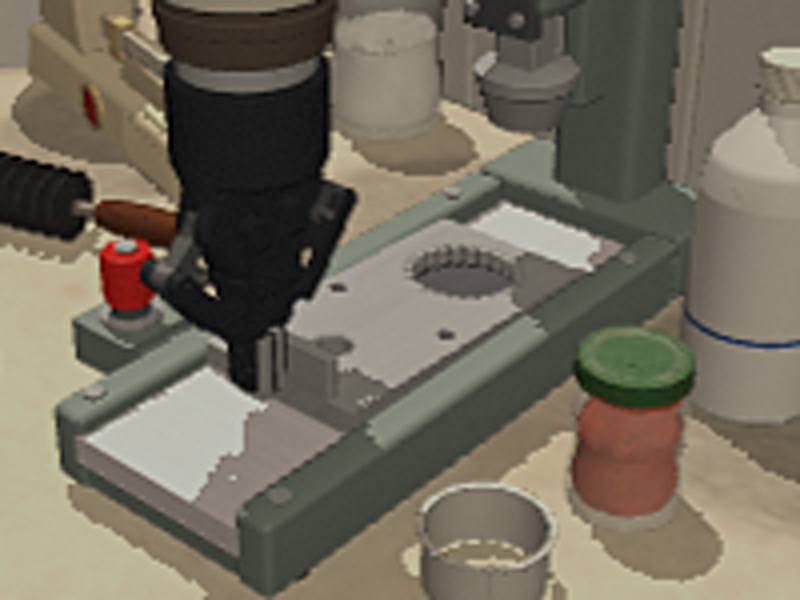

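{"op": "play_rows", "data": {"moves": [[[0,0,0],[0.008,0,0],0],[[0,0,0],[0.016,0,0],0],[[0,0,0],[0.024,0,0],0],[[0,0,0],[0.032,0,0],0],[[0,0,0],[0.038,0,0],0]]}}

```text
time: 3.4
ee_pos: [0.5138, 0.0871, 0.0542]
tcp_rot: [-90.0, -0.0, 5.9]
wrist_force: [-1.5, -0.1, -1.6]
opening: 0.0002
```

{"op": "play_rows", "data": {"moves": [[[0,0,0],[0.003,0,0],0],[[0,0,0],[0.006,0,0],0],[[0,0,0],[0.008,0,0],0],[[0,0,0],[0.01,0,0],0],[[0,0,0],[0.01,0,0],0]]}}

```text
time: 3.9
ee_pos: [0.5233, 0.088, 0.0544]
tcp_rot: [-90.0, -0.0, 5.9]
wrist_force: [-0.3, 0.1, -0.2]
opening: -0.0002
```

```bash
python3 -c "
from h import *
b=camera('scene');crop(b,200,140,400,290,4,'pics/s4.png')
print(pr())"
```

```text
('press', array([-86.1,   0.5,  54.5]), array([-9.00e+01, -4.00e-02,  5.91e+00]), array([ 0.6, -0.3, -0.8]), 0.0003, 3.95)
```

View pics/s4.png

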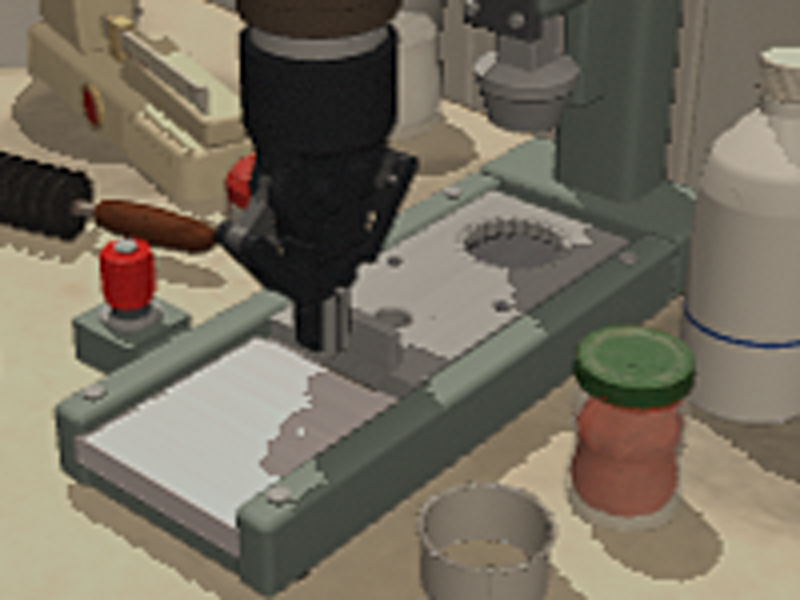

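```bash
python3 -c "
from h import *
b=camera('scene')
t=np.radians(Y)
def P(p): d=p[:2]-O; return np.round([d@[np.cos(t),np.sin(t)]*1000,d@[-np.sin(t),np.cos(t)]*1000],1)
for n,p,z in [('hole',(394,318),.048),('hole54',(394,318),.054),('deckedgeR',(430,386),.05),('lipR top',(402,337),.072),('die front R',(408,393),.04)]:
  print(n,P(onz(b,200+p[0]/4-.4,140+p[1]/4-.4,z)))
print(to(w(-.086),.2))"
```

```text
hole [-27.8   0.1]
hole54 [-35.3  -6.1]
deckedgeR [-68.8 -57.7]
lipR top [-69.4 -39.6]
die front R [-69.4 -44. ]
('turn y 0.01', 'shift', array([ 1.000e-04, -1.455e-01, -5.000e-04]))
```

{"op": "play_rows", "data": {"moves": [[[0,0,0],[-0.006,-0.01,0],0],[[0,0,0],[-0.008,-0.055,0.01],0],[[0,0,0],[-0.014,-0.095,0.038],65],[[0,0,0],[-0.024,-0.095,0.08],65],[[0,0,0],[-0.034,-0.095,0.108],65]]}}

```text
time: 4.5
ee_pos: [0.478, 0.1937, 0.1519]
tcp_rot: [-89.9, -0.2, 5.9]
wrist_force: [-0.2, 0.7, -0.5]
opening: 0.0429
```

```bash
python3 -c "
from h import *
print(pr())
a=camera('top');crop(a,215,90,335,290,3,'pics/t2.png')
b=camera('scene');crop(b,200,130,400,280,4,'pics/s5.png')
"
```

```text
('press', array([-120.2,  110.3,  151.9]), array([-89.92,  -0.21,   5.9 ]), array([-0.2,  0.7, -0.5]), 0.0429, 4.5)
```

View pics/t2.png

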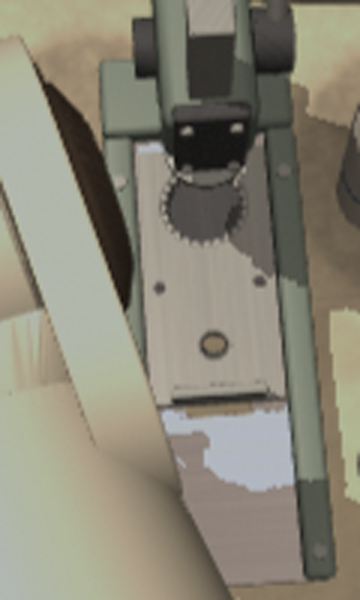

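View pics/s5.png

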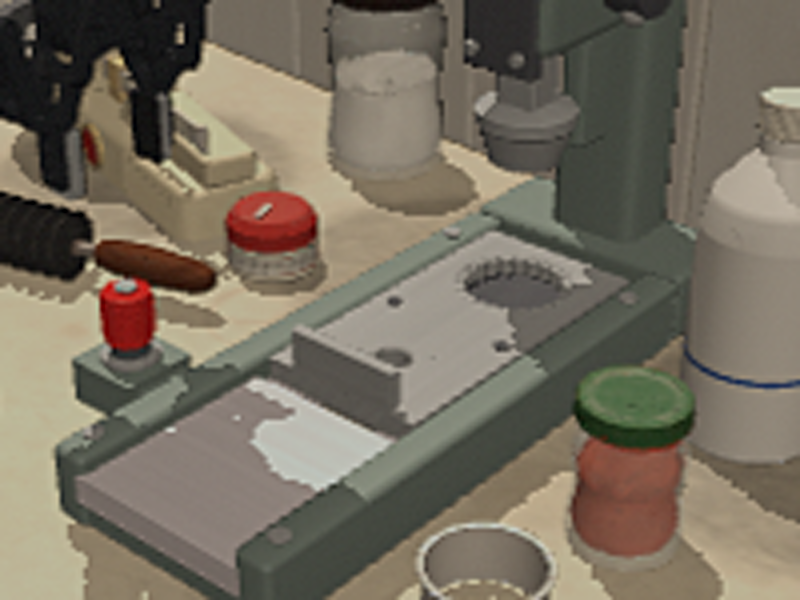

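{"op": "play_rows", "data": {"moves": [[[0,0,0],[0,0.03,-0.002],65],[[0,0,0],[0,0.06,-0.002],65],[[0,0,0],[0,0.08,-0.002],65],[[0,0,0],[0,0.095,-0.002],65],[[0,0,0],[0,0.095,-0.002],65]]}}

```text
time: 5.1
ee_pos: [0.4773, 0.1891, 0.0529]
tcp_rot: [-90.0, 0.1, 5.9]
wrist_force: [-0.2, 0.5, 0.1]
opening: 0.0554
```

```bash
python3 -c "
from h import *
print(pr())
a=camera('top')
t=np.radians(Y)
def P(p): d=p[:2]-O; return np.round([d@[np.cos(t),np.sin(t)]*1000,d@[-np.sin(t),np.cos(t)]*1000],1)
print(P(onz(a,215+214/3-.33,90+344/3-.33,.048)))
b=camera('scene');crop(b,190,150,290,240,7,'pics/s6.png')
"
```

```text
('press', array([-121.3,  105.8,   52.9]), array([-90.05,   0.14,   5.88]), array([-0.2,  0.5,  0.1]), 0.0554, 5.1)
[-26.7  -0.4]
```

View pics/s6.png

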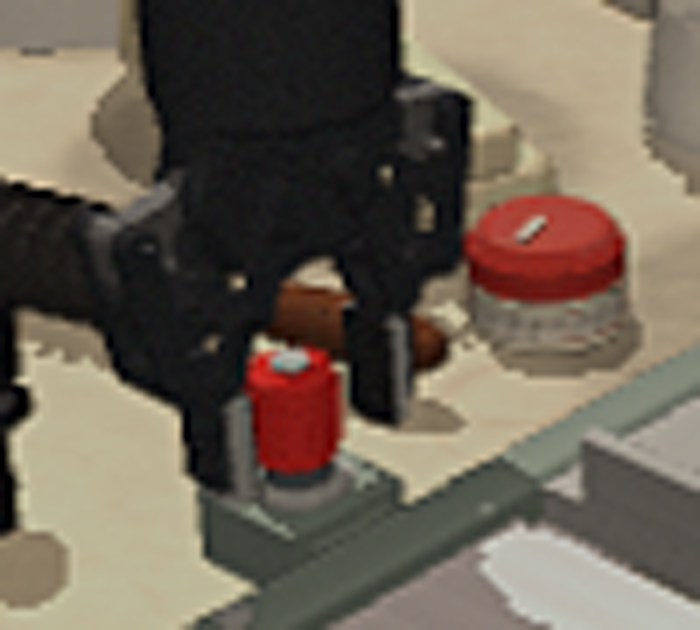

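{"op": "play_rows", "data": {"moves": [[[0,0,0],[0,-0.002,0.0015],60],[[0,0,0],[0,-0.002,0.0015],50],[[0,0,0],[0,-0.002,0.0015],43],[[0,0,0],[0,-0.002,0.0015],43],[[0,0,0],[0,-0.002,0.0015],43]], "grip_force": 20}}

```text
time: 5.7
ee_pos: [0.4781, 0.1915, 0.0564]
tcp_rot: [-90.0, -0.0, 5.9]
wrist_force: [0.2, 0.5, 1.0]
opening: 0.0363
```

```bash
python3 -c "
from h import *
print(pr())
b=camera('scene');crop(b,190,150,290,240,7,'pics/s7.png')
"
```

```text
('press', array([-120.3,  108. ,   56.4]), array([-9.00e+01, -1.00e-02,  5.91e+00]), array([0.2, 0.5, 1. ]), 0.0363, 5.7)
```

View pics/s7.png

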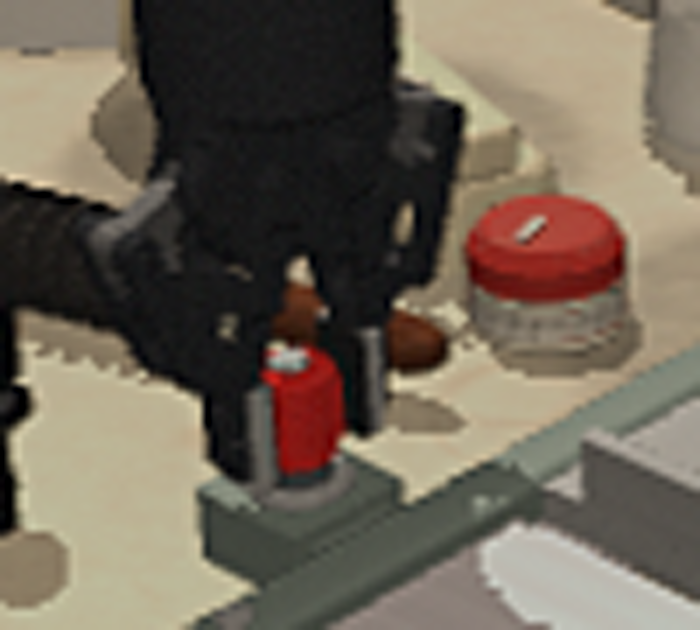

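{"op": "play_rows", "data": {"moves": [[[0,0,0],[0,0,0],38],[[0,0,0],[0,0,0],34],[[0,0,0],[0,0,0],30],[[0,0,0],[0,0,0],26],[[0,0,0],[0,0,0],20]], "grip_force": 20}}

```text
time: 6.25
ee_pos: [0.478, 0.1914, 0.0563]
tcp_rot: [-90.0, 0.0, 5.9]
wrist_force: [-1.3, -0.8, 2.0]
opening: 0.0271
```

```bash
python3 -c "
from h import *
print(pr())
"
```

```text
('press', array([-120.4,  108. ,   56.3]), array([-9.00e+01,  1.00e-02,  5.91e+00]), array([-1.3, -0.8,  2. ]), 0.0271, 6.25)
```

{"op": "play_rows", "data": {"moves": [[[0,0,0],[0,0,0],15],[[0,0,0],[0,0,0],10],[[0,0,0],[0,-0.003,0],10],[[0,0,0],[0,-0.006,0],10],[[0,0,0],[0,-0.01,0],10]], "grip_force": 90}}

```text
time: 6.75
ee_pos: [0.4776, 0.1912, 0.0657]
tcp_rot: [-90.0, 0.1, 5.9]
wrist_force: [-1.2, -0.4, -5.7]
opening: 0.0259
```

{"op": "play_rows", "data": {"moves": [[[0,0,0],[0,-0.006,0],10],[[0,0,0],[0,-0.012,0],10],[[0,0,0],[0,-0.018,0],10],[[0,0,0],[0,-0.024,0],10],[[0,0,0],[0,-0.03,0],10]]}}

```text
time: 7.25
ee_pos: [0.4785, 0.1916, 0.0973]
tcp_rot: [-90.0, -0.1, 5.9]
wrist_force: [-1.3, -0.5, -1.5]
opening: 0.026
```

```bash
python3 -c "
from h import *
print(pr())
b=camera('scene');crop(b,190,130,290,230,6,'pics/s8.png')
"
```

```text
('press', array([-120. ,  108.1,   97.3]), array([-8.998e+01, -7.000e-02,  5.910e+00]), array([-1.3, -0.5, -1.5]), 0.026, 7.25)
```

View pics/s8.png

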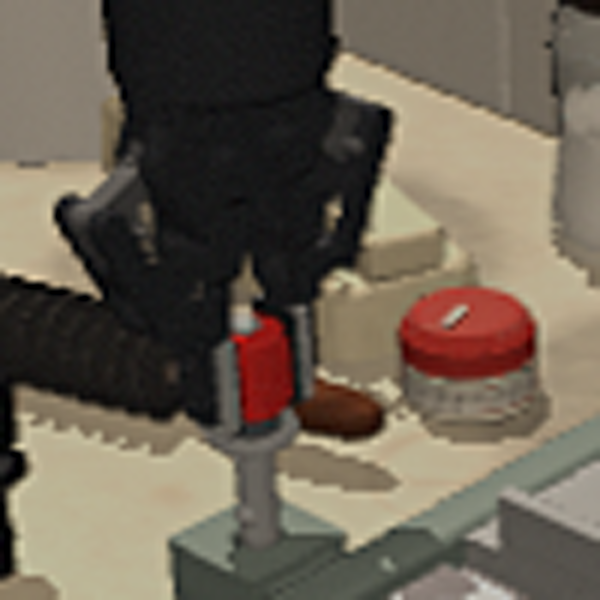

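{"op": "play_rows", "data": {"moves": [[[0,0,0],[0,-0.03,0],10],[[0,0,0],[0.0,-0.058,0],10],[[0,0,0],[0.03,-0.058,-0.036],10],[[0,0,0],[0.06,-0.058,-0.072],10],[[0,0,0],[0.093,-0.058,-0.108],10]]}}

```text
time: 7.8
ee_pos: [0.5834, 0.0926, 0.1555]
tcp_rot: [-90.0, -0.2, 6.0]
wrist_force: [0.4, 0.8, -0.7]
opening: 0.0261
```

{"op": "play_rows", "data": {"moves": [[[0,0,0],[0,0,0],10],[[0,0,0],[0.0,0.015,0],10],[[0,0,0],[0,0.03,0],10],[[0,0,0],[0,0.04,0],10],[[0,0,0],[0,0.04,0],10]]}}

```text
time: 8.3
ee_pos: [0.5801, 0.0942, 0.112]
tcp_rot: [-90.0, 0.2, 6.0]
wrist_force: [0.6, 0.7, -2.1]
opening: 0.0258
```

```bash
python3 -c "
from h import *
print(pr())
b=camera('scene');crop(b,240,120,360,240,5,'pics/s9.png')
a=camera('top');crop(a,215,90,335,290,3,'pics/t9.png')
"
```

```text
('press', array([-28.9,   0.8, 112. ]), array([-90.01,   0.18,   5.98]), array([ 0.6,  0.7, -2.1]), 0.0258, 8.3)
```

View pics/s9.png

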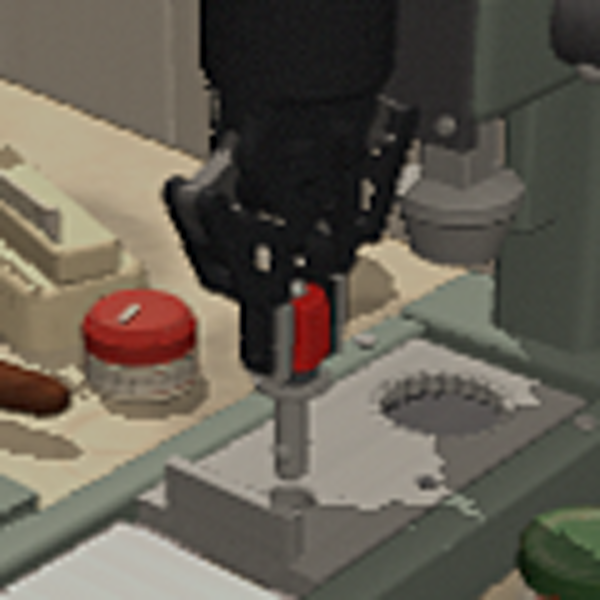

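View pics/t9.png

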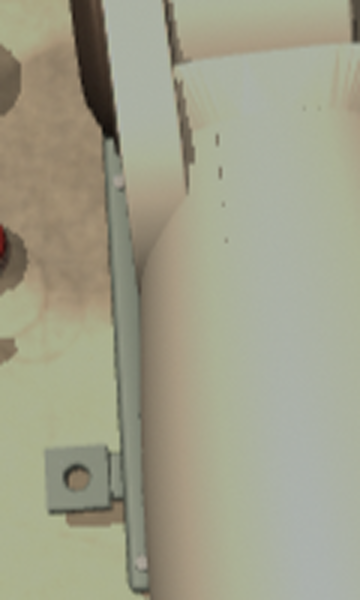

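{"op": "play_rows", "data": {"moves": [[[0,0,0],[0,0,0],10],[[0,0,0],[0.001,0.006,-0.0005],10],[[0,0,0],[0.001,0.012,-0.0005],10],[[0,0,0],[0.001,0.018,-0.0005],10],[[0,0,0],[0.001,0.022,-0.0005],10]]}}

```text
time: 8.9
ee_pos: [0.5825, 0.0931, 0.0913]
tcp_rot: [-90.0, 0.1, 5.9]
wrist_force: [0.7, 0.9, -1.6]
opening: 0.0261
```

```bash
python3 -c "
from h import *
print(pr())
"
```

```text
('press', array([-26.6,  -0.6,  91.3]), array([-9.0e+01,  5.0e-02,  5.9e+00]), array([ 0.7,  0.9, -1.6]), 0.0261, 8.9)
```

{"op": "play_rows", "data": {"moves": [[[0,0,0],[0,0.0015,0],10],[[0,0,0],[0,0.003,0],10],[[0,0,0],[0,0.0045,0],10],[[0,0,0],[0,0.006,0],10],[[0,0,0],[0,0.006,0],10]]}}

```text
time: 9.4
ee_pos: [0.5826, 0.0932, 0.0858]
tcp_rot: [-90.0, 0.0, 5.9]
wrist_force: [-0.8, 0.8, -1.7]
opening: 0.0259
```

```bash
python3 -c "
from h import *
print(pr())
"
```

```text
('press', array([-26.5,  -0.5,  85.8]), array([-9.00e+01,  4.00e-02,  5.91e+00]), array([-0.8,  0.8, -1.7]), 0.0259, 9.4)
```

{"op": "play_rows", "data": {"moves": [[[0,0,0],[0,0.001,0],10],[[0,0,0],[0,0.002,0],10],[[0,0,0],[0,0.003,0],10],[[0,0,0],[0,0.003,0],10],[[0,0,0],[0,0.003,0],10]]}}

```text
time: 9.9
ee_pos: [0.5829, 0.0932, 0.0851]
tcp_rot: [-90.0, -0.1, 5.9]
wrist_force: [-6.8, -0.6, 12.1]
opening: 0.0262
```

```bash
python3 -c "
from h import *
print(pr())
"
```

```text
('press', array([-26.2,  -0.5,  85.1]), array([-89.99,  -0.09,   5.91]), array([-6.8, -0.6, 12.1]), 0.0262, 9.9)
```

{"op": "play_rows", "data": {"moves": [[[0,0,0],[-0.001,-0.001,0],10],[[0,0,0],[-0.002,-0.001,0],10],[[0,0,0],[-0.003,-0.001,0],10],[[0,0,0],[-0.004,-0.001,0],10],[[0,0,0],[-0.005,-0.001,0],10]]}}

```text
time: 10.4
ee_pos: [0.5797, 0.0929, 0.0855]
tcp_rot: [-90.0, -0.3, 5.9]
wrist_force: [5.5, 0.8, 5.1]
opening: 0.0261
```

```bash
python3 -c "
from h import *
print(pr())
"
```

```text
('press', array([-29.4,  -0.5,  85.5]), array([-89.99,  -0.27,   5.9 ]), array([5.5, 0.8, 5.1]), 0.0261, 10.4)
```

{"op": "play_rows", "data": {"moves": [[[0,0,0],[-0.001,0,0],10],[[0,0,0],[-0.002,0,0],10],[[0,0,0],[-0.003,0,0],10],[[0,0,0],[-0.004,0,0],10],[[0,0,0],[-0.005,0,0],10]]}}

```text
time: 10.9
ee_pos: [0.5748, 0.0924, 0.0855]
tcp_rot: [-90.0, -0.3, 5.9]
wrist_force: [5.8, 0.1, 5.1]
opening: 0.0257
```

```bash
python3 -c "
from h import *
print(pr())
"
```

```text
('press', array([-34.4,  -0.5,  85.5]), array([-89.99,  -0.28,   5.91]), array([5.8, 0.1, 5.1]), 0.0257, 10.9)
```

{"op": "play_rows", "data": {"moves": [[[0,0,0],[-0.001,0,0],10],[[0,0,0],[-0.002,0,0],10],[[0,0,0],[-0.003,0,0],10],[[0,0,0],[-0.004,0,0],10],[[0,0,0],[-0.004,0,0],10]]}}

```text
time: 11.4
ee_pos: [0.5706, 0.092, 0.0855]
tcp_rot: [-90.0, -0.3, 5.9]
wrist_force: [4.8, 0.4, 6.2]
opening: 0.0262
```

```bash
python3 -c "
from h import *
print(pr())
"
```

```text
('press', array([-38.5,  -0.5,  85.5]), array([-89.99,  -0.27,   5.9 ]), array([4.8, 0.4, 6.2]), 0.0262, 11.4)
```

{"op": "play_rows", "data": {"moves": [[[0,0,0],[0.0006,0.0008,0],10],[[0,0,0],[0.0012,0.0008,0],10],[[0,0,0],[0.0018,0.0008,0],10],[[0,0,0],[0.0024,0.0008,0],10],[[0,0,0],[0.003,0.0008,0],10]]}}

```text
time: 11.9
ee_pos: [0.5715, 0.0921, 0.0854]
tcp_rot: [-90.0, -0.0, 5.9]
wrist_force: [-9.9, -1.2, 20.0]
opening: 0.0257
```

{"op": "play_rows", "data": {"moves": [[[0,0,0],[0.0006,0,0],10],[[0,0,0],[0.0012,0,0],10],[[0,0,0],[0.0018,0,0],10],[[0,0,0],[0.0024,0,0],10],[[0,0,0],[0.003,0,0],10]]}}

```text
time: 12.4
ee_pos: [0.5733, 0.0923, 0.0854]
tcp_rot: [-90.0, 0.1, 5.9]
wrist_force: [-12.8, -2.4, 21.7]
opening: 0.0258
```

{"op": "play_rows", "data": {"moves": [[[0,0,0],[0.0006,0,0],10],[[0,0,0],[0.0012,0,0],10],[[0,0,0],[0.0018,0,0],10],[[0,0,0],[0.0024,0,0],10],[[0,0,0],[0.003,0,0],10]]}}

```text
time: 12.9
ee_pos: [0.5763, 0.0926, 0.0854]
tcp_rot: [-90.0, 0.1, 5.9]
wrist_force: [-13.0, -1.6, 20.9]
opening: 0.0258
```

{"op": "play_rows", "data": {"moves": [[[0,0,0],[0.0006,-0.0003,0],10],[[0,0,0],[0.0012,-0.0003,0],10],[[0,0,0],[0.0018,-0.0003,0],10],[[0,0,0],[0.0024,-0.0003,0],10],[[0,0,0],[0.003,-0.0003,0],10]]}}

```text
time: 13.4
ee_pos: [0.5794, 0.0929, 0.0853]
tcp_rot: [-90.0, 0.1, 5.9]
wrist_force: [-10.5, -2.1, 18.1]
opening: 0.0259
```

{"op": "play_rows", "data": {"moves": [[[0,0,0],[0.0006,0,0],10],[[0,0,0],[0.0012,0,0],10],[[0,0,0],[0.0018,0,0],10],[[0,0,0],[0.0024,0,0],10],[[0,0,0],[0.003,0,0],10]]}}

```text
time: 13.9
ee_pos: [0.5825, 0.0932, 0.0852]
tcp_rot: [-90.0, 0.1, 5.9]
wrist_force: [-10.7, -1.1, 16.3]
opening: 0.0257
```

{"op": "play_rows", "data": {"moves": [[[0,0,0],[0.0006,0,0],10],[[0,0,0],[0.0012,0,0],10],[[0,0,0],[0.0018,0,0],10],[[0,0,0],[0.0024,0,0],10],[[0,0,0],[0.003,0,0],10]]}}

```text
time: 14.4
ee_pos: [0.5862, 0.0935, 0.0831]
tcp_rot: [-90.0, 0.1, 5.9]
wrist_force: [-2.4, -0.4, -0.8]
opening: 0.0257
```

{"op": "play_rows", "data": {"moves": [[[0,0,0],[0.0003,0.001,0],10],[[0,0,0],[0.0006,0.002,0],10],[[0,0,0],[0.0008,0.003,0],10],[[0,0,0],[0.0008,0.004,0],10],[[0,0,0],[0.0008,0.004,0],10]]}}

```text
time: 14.9
ee_pos: [0.5875, 0.0936, 0.0794]
tcp_rot: [-90.0, 0.0, 5.9]
wrist_force: [-1.3, -0.8, -1.8]
opening: 0.0257
```

```bash
python3 -c "
from h import *
print(pr())
"
```

```text
('press', array([-21.6,  -0.5,  79.4]), array([-9.00e+01,  2.00e-02,  5.91e+00]), array([-1.3, -0.8, -1.8]), 0.0257, 14.9)
```

{"op": "play_rows", "data": {"moves": [[[0,0,0],[0,0.0015,0],10],[[0,0,0],[0,0.003,0],10],[[0,0,0],[0,0.0045,0],10],[[0,0,0],[0,0.006,0],10],[[0,0,0],[0,0.006,0],10]]}}

```text
time: 15.4
ee_pos: [0.5874, 0.0937, 0.0737]
tcp_rot: [-90.0, 0.0, 5.9]
wrist_force: [-3.4, -0.1, -0.0]
opening: 0.0265
```

```bash
python3 -c "
from h import *
print(pr())
"
```

```text
('press', array([-21.6,  -0.5,  73.7]), array([-8.999e+01,  1.000e-02,  5.910e+00]), array([-3.4, -0.1, -0. ]), 0.0265, 15.4)
```

{"op": "play_rows", "data": {"moves": [[[0,0,0],[-0.0005,0.002,0],10],[[0,0,0],[-0.0005,0.004,0],10],[[0,0,0],[-0.0005,0.006,0],10],[[0,0,0],[-0.0005,0.008,0],10],[[0,0,0],[-0.0005,0.01,0],10]]}}

```text
time: 15.9
ee_pos: [0.5871, 0.0936, 0.0637]
tcp_rot: [-90.0, -0.0, 5.9]
wrist_force: [-0.1, 0.4, 0.5]
opening: 0.0259
```

```bash
python3 -c "
from h import *
print(pr())
"
```

```text
('press', array([-21.9,  -0.5,  63.7]), array([-9.00e+01, -1.00e-02,  5.91e+00]), array([-0.1,  0.4,  0.5]), 0.0259, 15.9)
```

{"op": "play_rows", "data": {"moves": [[[0,0,0],[0,0.002,0],10],[[0,0,0],[0,0.004,0],10],[[0,0,0],[0,0.006,0],10],[[0,0,0],[0,0.0075,0],10],[[0,0,0],[0,0.0085,0],10]]}}

```text
time: 16.4
ee_pos: [0.587, 0.0936, 0.0565]
tcp_rot: [-90.0, -0.0, 5.9]
wrist_force: [-7.7, -1.5, 16.5]
opening: 0.026
```

```bash
python3 -c "
from h import *
print(pr())
b=camera('scene');crop(b,240,120,360,240,5,'pics/s10.png')
"
```

```text
('press', array([-22.1,  -0.6,  56.5]), array([-9.00e+01, -3.00e-02,  5.91e+00]), array([-7.7, -1.5, 16.5]), 0.026, 16.4)
```

View pics/s10.png

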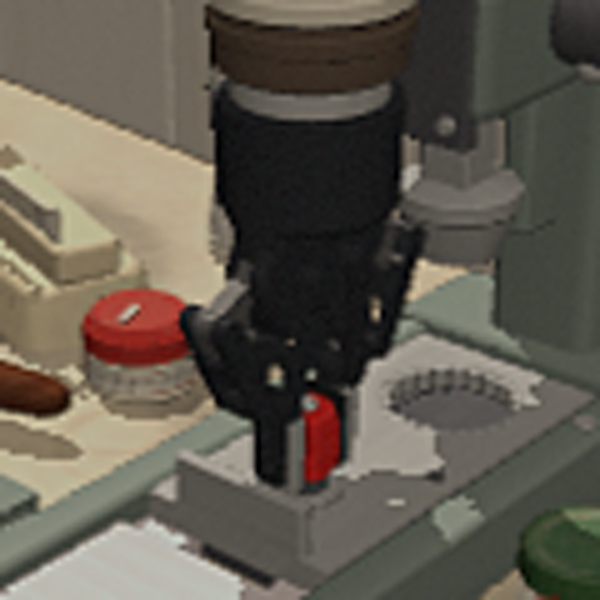

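{"op": "play_rows", "data": {"moves": [[[0,0,0],[0,0.0008,0],10],[[0,0,0],[0,0.001,0],10],[[0,0,0],[0,0.001,0],10],[[0,0,0],[0,0,0],10],[[0,0,0],[0,-0.001,0],10]]}}

```text
time: 16.95
ee_pos: [0.5871, 0.0936, 0.0566]
tcp_rot: [-90.0, -0.0, 5.9]
wrist_force: [-0.9, 0.3, -1.6]
opening: 0.0261
```

{"op": "play_rows", "data": {"moves": [[[0,0,0],[0,-0.0004,0],10],[[0,0,0],[0,-0.0008,0],10],[[0,0,0],[0,-0.0008,0],10],[[0,0,0],[0,-0.0008,0],10],[[0,0,0],[0,-0.0008,0],10]]}}

```text
time: 17.45
ee_pos: [0.587, 0.0936, 0.0568]
tcp_rot: [-90.0, 0.0, 5.9]
wrist_force: [-0.1, -0.9, -1.9]
opening: 0.0257
```

```bash
python3 -c "
from h import *
print(pr())
"
```

```text
('press', array([-22.1,  -0.6,  56.8]), array([-9.00e+01,  2.00e-02,  5.91e+00]), array([-0.1, -0.9, -1.9]), 0.0257, 17.45)
```

{"op": "play_rows", "data": {"moves": [[[0,0,0],[0,0,0],32],[[0,0,0],[0,0,0],36],[[0,0,0],[0,0,0],38],[[0,0,0],[0,0,0],38],[[0,0,0],[0,0,0],38]], "grip_force": 20}}

```text
time: 17.95
ee_pos: [0.5871, 0.0936, 0.0572]
tcp_rot: [-90.0, -0.0, 5.9]
wrist_force: [-0.0, -0.4, 0.4]
opening: 0.0324
```

```bash
python3 -c "
from h import *
print(pr())
b=camera('scene');crop(b,240,120,360,240,5,'pics/s11.png')
"
```

```text
('press', array([-21.9,  -0.5,  57.2]), array([-9.00e+01, -2.00e-02,  5.91e+00]), array([-0. , -0.4,  0.4]), 0.0324, 17.95)
```

View pics/s11.png

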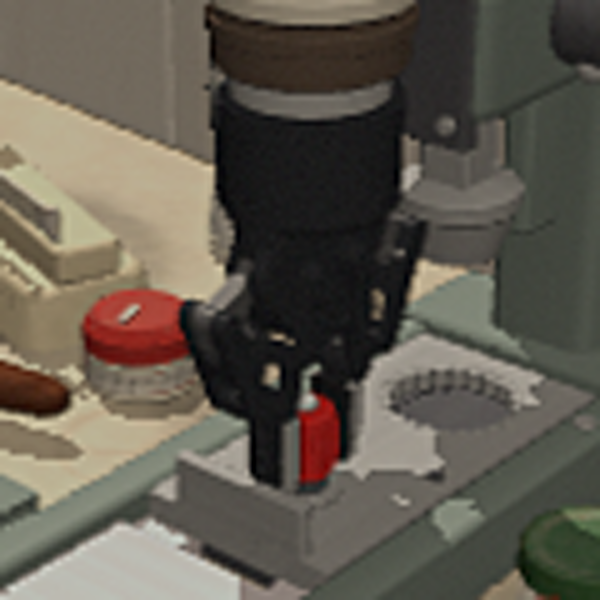

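Released with no force; go straight up.

{"op": "play_rows", "data": {"moves": [[[0,0,0],[0,-0.01,0],38],[[0,0,0],[0,-0.025,0],38],[[0,0,0],[0,-0.05,0],38],[[0,0,0],[0,-0.085,0],38],[[0,0,0],[-0.02,-0.11,0.02],38]]}}

```text
time: 18.5
ee_pos: [0.5666, 0.1105, 0.1703]
tcp_rot: [-90.0, -0.2, 5.8]
wrist_force: [-0.3, 0.2, -0.2]
opening: 0.0325
```

{"op": "play_rows", "data": {"moves": [[[0,0,0],[-0.03,-0.02,0.03],38],[[0,0,0],[-0.06,-0.04,0.07],38],[[0,0,0],[-0.09,-0.04,0.11],38],[[0,0,0],[-0.12,-0.04,0.15],38],[[0,0,0],[-0.12,-0.04,0.17],38]]}}

```text
time: 19.0
ee_pos: [0.4255, 0.2701, 0.2098]
tcp_rot: [-89.9, -0.1, 6.0]
wrist_force: [0.8, 0.9, 0.2]
opening: 0.0324
```

```bash
python3 -c "
from h import *
print(pr())
b=camera('scene');crop(b,200,130,400,280,4,'pics/s12.png')
a=camera('top');cv2.imwrite('pics/t12.png',a['img'][:,:,::-1])
"
```

```text
('press', array([-164.5,  191.7,  209.8]), array([-89.9 ,  -0.13,   6.03]), array([0.8, 0.9, 0.2]), 0.0324, 19.0)
```

View pics/s12.png

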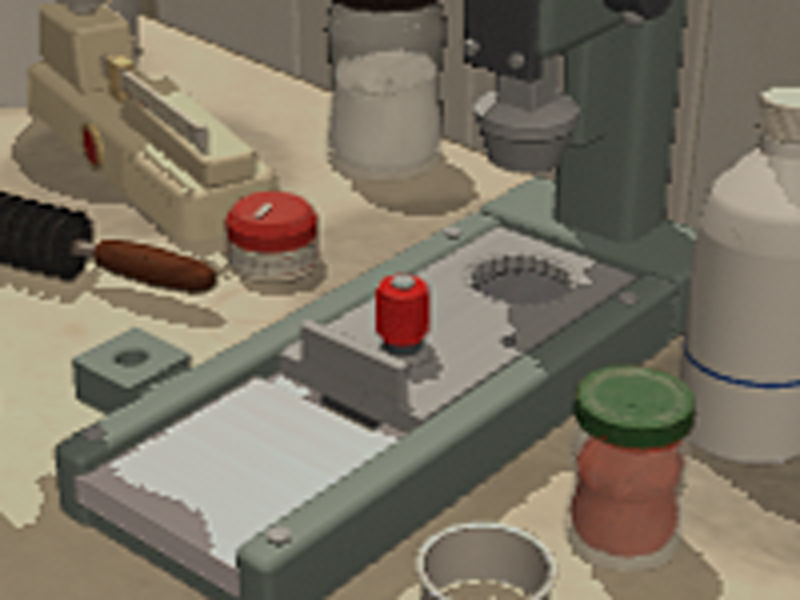

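View pics/t12.png

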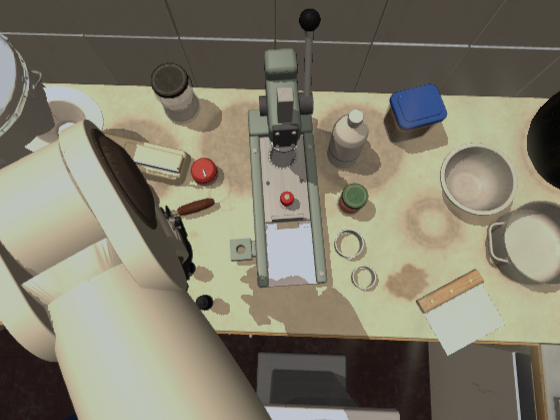

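```bash
python3 -c "
from h import *
a=camera('top');b=camera('scene')
def red(c,x0,y0,x1,y1):
    h=cv2.cvtColor(c['img'],cv2.COLOR_RGB2HSV);m=((h[...,0]<8)|(h[...,0]>172))&(h[...,1]>150)&(h[...,2]>90)
    ys,xs=np.nonzero(m[y0:y1,x0:x1]);return xs.mean()+x0,ys.mean()+y0
p=red(a,275,188,300,210);q=red(b,290,195,312,222);k,e=tri(a,p,b,q);print(k,e)
t=np.radians(Y);d=k[:2]-O;print(d@[np.cos(t),np.sin(t)],d@[-np.sin(t),np.cos(t)])
"
```

```text
[0.58900593 0.09380837 0.07406173] 0.003026139602450465
-0.020055088095357488 -0.0005329401174884369
```

Knob height is 74.1 mm, against 74 expected with the flange on the die (48 + 26), so the pin is home. The bystanders I can see haven't moved, and the gripper is clear. Handing in.

```bash
python3 -c "
from workcell import job_done
print(job_done())"
```

```text
the job is handed in; nothing more can be done
None
```

The job is done and handed in at about 19 s of the 72 s allowed. I have had no verdict on it.

**Die:** I pushed it back with the shut fingers on its lip until it dropped flat into the pocket. The pictures put its top at 48 mm.

**Pin:** I pulled the red-knobbed pin out of the lug and put it through the die's front hole. The first sweep forward found nothing. On the slower, firmer sweep back, the tip dropped into the hidden hole at about x = -22 mm in the press frame. I pushed the pin down until the flange stopped hard at the expected height, at about 16 N, and then a little further.

**Last checks:**
- After release, the knob centre measured 74.1 mm high, against 74 expected. The two views missed each other by 3 mm there.
- The pin stands upright with its flange on the die, and the gripper is well clear.
- The jar, the bottle and the other things I could see are in place. The arm hid the brush in the last top view, but it never worked near it.
- I did not do a pull test. That the balls have snapped out under the strip is inferred from the full depth.

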